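Bolt the pantry box shut

TASK

Bolt the pantry box shut: lift the bolt's handle, slide the bolt across into its keeper over the fence until you feel its stop, then draw it back the little way to the notch just before the stop and turn the handle fully down into that notch. The keeper is not screwed on exactly, so find the stop and the notch gently by feel and do not force the handle or your fingers against it. Let go of the bolt at the end and leave the things standing on and round the box where they are.

Things in the scene. Friction and masses are not known exactly. Their poses are not given: they have to be found in the camera images.
- pantry_box: Wooden box, fixed to the worktop, 206 x 322 x 120 mm (x, y, z). Origin: centre of its underside; x to its back (hinges), y along its length, z up. On its flat top lies a steel barrel bolt parallel to y: a barrel (20 mm diameter, y -102 to -46 mm) on the lid, the keeper nearer the +y end on a fixed deck.
- axis_point (a point): Point on the bolt's axis, about which the handle turns (parallel to the box's y): at x -20, y -25, z 146 mm in the box frame, 26 mm above the box top. Fixed to the box, same axes. The handle's stem is at this point plus the value of joint bolt along y.
- bolt (a joint): Travel of the steel rod along the box's +y, m: 0 drawn back, grows towards the keeper, limit 0.086. Slides with about 2 N friction and stays where left. Starts at 0 to 0.012. The notch centre is at a travel between 0.045 and 0.069, different each time; the stop is met 0.009 beyond the notch centre (see point strike).
- handle (a joint): Angle of the handle about the rod, rad: 0 lies level to the box's front (-x), seated when it is there in the notch; pi/2 points straight up; limit 1.75. Stays where left (friction about 0.04 N m). Starts at 0 to 0.25, short of the keeper. Must be above about 0.9 to pass over the fence and the land (see point strike).
- knob (a point): Centre of the handle's grip: a smooth steel ball, 22 mm diameter (pinch it from above across the box's y with a light grip, 4 to 10 N: it must swivel between the fingers), 50 mm from the bolt axis at the end of a 7 mm round stem. At handle angle 0 it is 26 mm above the box top, with free space round it.
- keeper: Steel keeper: 3 mm base plate, 60 x 84 mm, carrying the strike. Origin: on the box top under the bolt axis, at x -20, y 43 mm in the box frame; axes as the box. More than 20 N on it, from the handle's stem or from the fingers, counts as forcing (a push on the ball presses the stem on the fence about 2.3 times as hard).
- strike (a point): Nominal notch centre on the bolt axis (travel 57 mm). The strike is screwed through slots: truly up to 12 mm off along y, no reading tells. Along y: fence 22 mm; notch 9.5 mm; land 8 mm (fence and land: top 14 mm above the axis, 14 to 26 mm in front of it); stop block, 40 mm across the axis, top 16 mm above it: it also stops a raised stem, hard, 9 mm past the notch centre.
- egg_cup: Wooden egg cup, 47 x 47 x 56 mm, standing on the deck of the box behind the keeper. Bystander. Origin: centre of its underside.
- tea_light: Small candle cup, 38 x 38 x 15 mm, on the lid behind the barrel. Bystander. Origin: centre of its underside.
- mug: White mug, 80 x 113 x 91 mm, on the worktop by the box's +y end. Bystander. Origin: centre of its underside.
- pepper_mill: Dark wooden pepper mill, 58 x 58 x 170 mm, on the worktop behind the box. Bystander. Origin: centre of its underside.
- clip_jar: Glass clip-top jar, 91 x 88 x 116 mm, on the worktop behind the box. Bystander. Origin: centre of its underside.
- bowl: Cream bowl with a lemon, 136 x 134 x 65 mm, on the worktop by the box's -y end. Bystander. Origin: centre of its underside.

How it is judged (in metres and radians):
On the way, in this order (a step that is already met when the one before it is completed fails the run):
1. the handle is lifted (over 0.75 rad) with the bolt still drawn back (value of joint handle above 0.75 rad and value of joint bolt below 0.03 m), for 0.05 s.
2. the bolt is slid across (over 41 mm) with the handle still raised (value of joint bolt above 0.041 m and value of joint handle above 0.5 rad), for 0.1 s.
At the end, for the whole second after the job is handed in: The bolt is across (travel over 41 mm) and its handle lies down in the keeper's notch (within 0.12 rad of level), released (value of joint bolt above 0.041 m and value of joint handle below 0.12 rad); the robot touches nothing.
It fails at once if the keeper is forced: more than 20 N on it from the bolt's handle or the fingers (contact force between keeper and anything else above 20 N).
It fails at once if a thing on or round the box is moved by more than 30 mm (distance of any of egg_cup, tea_light, mug, pepper_mill, clip_jar, bowl from where it was at the start of the episode above 0.03 m).
It also fails if it takes over 51 s, if anything falls off the work surface, if the arm or the gripper's body presses on something with over 40 N, if the wrist force passes 120 N, or if a joint passes its speed limit or range.

ROBOT

A 7-joint arm with a two-finger parallel gripper is mounted at the origin on a cart in front of the work surface, level with it; the furniture and walls round the work are solid. World frame = base frame: x ahead of the robot, y to its left, z up, the work surface at z = 0. Lengths are in mm, angles in rad, forces in N, time in s.
With the tool pointing down it reaches from about 350 to 900 mm from the base axis. Payload 19.9 kg.
Tool frame: the origin (TCP) lies midway between the tips of the shut fingers; the grasp point (between the pads) lies hold_point_z behind it (hold_point_z is the distance from the TCP to the grasp point, in mm); z points along the fingers, y is the line along which they close (so a half turn about z gives the same grasp; the last joint's range is limited). The gripper opens to 94 mm and grips with 3 to 60 N. Pads are 16 mm wide; open, the fingers measure 119 mm over their backs; the gripper's body (75 mm by 177 mm) begins 78 mm behind the grasp point.
Start: joints at [-1.26, 0.417, -0.01, 1.614, 0.005, 1.111, -0.053], TCP at [215.356, 586.703, 205.425] pointing down, gripper open.
Joint ranges: [-2.81, 2.81], [-0.39, 2.02], [-1.27, 1.25], [0.06, 2.57], [-1.19, 4.33], [0.19, 2], [-2.82, 2.82]. Speed limits (rad/s): [1.89, 1.89, 2.39, 2.39, 3.01, 3.01, 3.01].

INTERFACE

Orientations are given as a unit quaternion [w, x, y, z].
In Python, from bench import get_state, camera, calibration, hand_in, hold_point_z gives the robot as it stands. The module is installed in compiled form; this text tells all that it offers.
- The arm moves only by the shell command python3 -m inch 'ROWS' [FORCE]. ROWS is a JSON list of rows, 1 to 5 of them, each written [opening, [dx, dy, dz], turn]: the finger opening in mm, then dx, dy, dz in shares of the most that a row can go, 1 being 50 mm, then a turn about the tool's z in units of 0.05 rad; each row shifts and turns the commanded pose from where the row before left it, along the tool's axes as they then stand; what a row does not reach is not made up. A row lasts 1/10 s, in which the tool goes at most 50 mm and 0.15 rad, less where a joint would pass 70% of its speed; a pose out of reach is approached as far as the arm can. The fingers move at their own pace and stop on an object; FORCE is the grip in N (left out, the last holds). Time passes only in rows, so rows that do not move let the fingers close. It prints the time, the measured TCP pose, the force, the opening and the grip force at its end. Input that does not fit is refused with a message, and nothing moves.
- get_state(): the state, without advancing time (a new reading comes with each control period).
- camera(name): name is "scene" or "side" or "wrist"; returns (picture, depth): 400x640x3 uint8, red, green, blue; 400x640 float32, mm along the optical axis (not along the pixel's ray), 0 where there is no reading.
- calibration(name): a dict with "vfov" (degrees; the focal length in pixels is half the picture's height over the tangent of half this angle, whatever the lens; pixels are square), "cx", "cy" (the principal point, pixels), "dist_coeffs" ([k1, k2, p1, p2, k3] as OpenCV has them; the pictures are not rectified), "origin" and "attitude" of the camera in the world; the wrist camera has in their place "T_tool_cam" (4x4, takes a point from camera to tool coordinates, whose origin is the TCP and whose axes are the flange's). Camera axes: x right, y down, z forward; pixel columns grow to the right and rows downward; lengths in mm; the calibration is good to about 2 mm. A picture is of the moment at which its call begins: read the wrist's pose just before it. calibration takes no time and is no camera call.
- hand_in(): hands the job in; it is judged then, once.
The state is a dict: "clock": time; "q": joint angles; "joint_vel": joint speeds; "joint_efforts": joint torques, N m; "tcp_pos": TCP position; "eef_rot": TCP orientation; "ft_force": force on the tool from outside, world axes, zero at the start; "ft_torque": the same for the moment, N m; "width": finger opening in mm; "grasp_force": force on a finger pad.
Only numpy, scipy, OpenCV 4.12 (cv2) and the standard library are available. Lean on these libraries where they do the work, as an engineer would, in place of code of your own. Each camera call takes 0.05 s, during which the arm holds its last target. There are 200 camera calls.

## Working session

There is one attempt and no reset: what is moved stays moved. The work goes in short steps, Python scripts to look and compute and a shell command to move; the robot and the scene stay as the last step left them, time stands still between calls to the robot, and variables do not carry over. Pictures are saved under pics/ and viewed, at most 10 in all, crops included, and the job is handed in when it is done.

```bash
mkdir -p pics
cat > h.py <<'E'
import numpy as np, cv2
from bench import get_state, camera, calibration, hand_in, hold_point_z
from scipy.spatial.transform import Rotation as R
def rot(q): return R.from_quat([q[1],q[2],q[3],q[0]]).as_matrix()
E
python3 - <<'E'
from h import *
s=get_state(); print(s); print(hold_point_z, rot(s['eef_rot']).round(3))
for n in ("scene","side"):
    print(n,calibration(n)); p,d=camera(n); cv2.imwrite(f"pics/{n}0.png",p[:,:,::-1]); np.savez(f"{n}0.npz",p=p,d=d)
print(calibration("wrist"))
E
```

```text
{'clock': 0.0, 'q': array([-1.26048854,  0.41798085, -0.01027388,  1.61416631,  0.00467007,
        1.11070804, -0.05295611]), 'joint_vel': array([ 0.00148315,  0.00056601, -0.0004622 , -0.00154167,  0.00027567,
       -0.00031888, -0.00102615]), 'joint_efforts': array([ 5.24856059e-04, -8.51288438e+01,  6.38929736e-01, -4.25972450e+01,
       -4.88763582e-02,  1.87591149e-02,  1.42908925e-04]), 'tcp_pos': array([215.26179646, 586.35582149, 204.82443331]), 'eef_rot': array([-7.01941353e-05,  1.74992126e-01,  9.84569638e-01, -6.15358618e-04]), 'ft_force': array([0.48210637, 0.26535526, 0.72796596]), 'ft_torque': array([-0.0122676 ,  0.00378807, -0.02566698]), 'grasp_force': 0.0, 'width': 94.14940925869527}
18.8 [[-0.939  0.345 -0.   ]
 [ 0.345  0.939 -0.001]
 [-0.    -0.001 -1.   ]]
scene {'vfov': 44.10435255176071, 'cx': 320.47905998052545, 'cy': 197.3295196697981, 'dist_coeffs': array([-0.0827615,  0.       ,  0.       ,  0.       ,  0.       ]), 'origin': array([ -59.19675229, -642.58191387,  771.01918982]), 'attitude': array([-0.4330598 ,  0.81486721, -0.34589013,  0.16973701])}
side {'vfov': 51.492687826705094, 'cx': 317.976049744928, 'cy': 199.02628499719637, 'dist_coeffs': array([-0.10639519,  0.        ,  0.        ,  0.        ,  0.        ]), 'origin': array([ 131.78145535, -721.62088148,  795.52742094]), 'attitude': array([-0.4284002 ,  0.85964878, -0.25390124,  0.11406754])}
{'vfov': 61.37649219780201, 'cx': 321.0006584467187, 'cy': 198.0040307736296, 'dist_coeffs': array([-0.07047394,  0.        ,  0.        ,  0.        ,  0.        ]), 'T_tool_cam': array([[-7.43069361e-04, -9.61323853e-01, -2.75419494e-01,
         8.06526122e+01],
       [ 9.99999700e-01, -6.54234298e-04, -4.14415482e-04,
         8.62432212e-01],
       [ 2.18198608e-04, -2.75419719e-01,  9.61324051e-01,
        -1.79357150e+02],
       [ 0.00000000e+00,  0.00000000e+00,  0.00000000e+00,
         1.00000000e+00]])}
```

View pics/scene0.png

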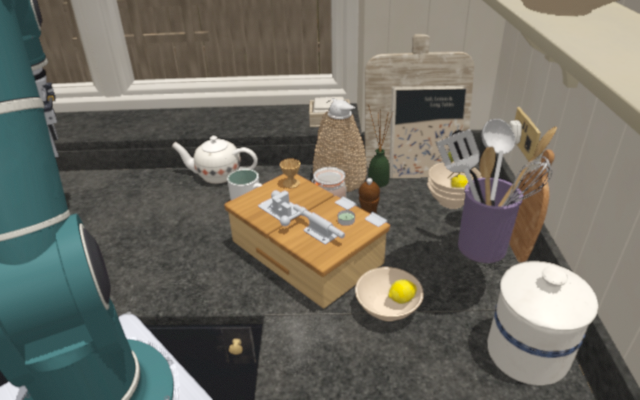

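View pics/side0.png

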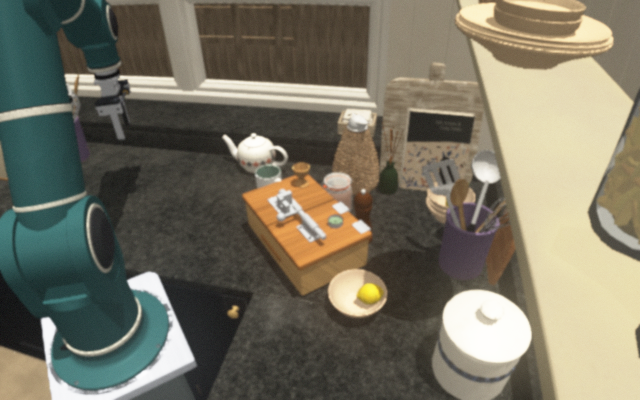

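The box is at about (305,225) in scene and (305,230) in side; the barrel bolt is visible on its lid, with the keeper at (280,208). Next, the box pose from its wood-coloured top, plus the height of the steel parts.

```bash
cat >> h.py <<'E'
def pose(n,s=None):
    c=calibration(n)
    if n=="wrist":
        s=s or get_state(); M=rot(s['eef_rot']); T=c['T_tool_cam']; return c,M@T[:3,:3],M@T[:3,3]+s['tcp_pos']
    return c,rot(c['attitude']),np.array(c['origin'])
def K(c):
    f=200/np.tan(np.radians(c['vfov']/2)); return np.array([[f,0,c['cx']],[0,f,c['cy']],[0,0,1]])
def rays(c,Rm,uv):
    u=cv2.undistortPoints(np.array(uv,float).reshape(-1,1,2),K(c),np.array(c['dist_coeffs'])).reshape(-1,2)
    return np.c_[u,np.ones(len(u))]@Rm.T
def cloud(n,d,s=None):
    c,Rm,o=pose(n,s); v,u=np.mgrid[0:400,0:640]
    return (rays(c,Rm,np.c_[u.ravel(),v.ravel()])*d.reshape(-1,1)+o).reshape(400,640,3)
def onplane(n,uv,z,s=None):
    c,Rm,o=pose(n,s); r=rays(c,Rm,uv); return o+r*((z-o[2])/r[:,2])[:,None]
def proj(n,P,s=None):
    c,Rm,o=pose(n,s); return cv2.projectPoints(((np.array(P,float).reshape(-1,3)-o)@Rm),np.zeros(3),np.zeros(3),K(c),np.array(c['dist_coeffs']))[0].reshape(-1,2)
E
python3 - <<'E'
from h import *
for n in ("scene","side"):
    f=np.load(n+"0.npz"); p,d=f['p'],f['d']; X=cloud(n,d)
    hsv=cv2.cvtColor(p,cv2.COLOR_RGB2HSV)
    roi=np.zeros((400,640),bool); roi[170:300,215:400]=1
    h=X[...,2]; m=roi&(d>0)&(hsv[...,1]>90)&(h>105)&(h<135)
    m=cv2.morphologyEx(m.astype(np.uint8),cv2.MORPH_OPEN,np.ones((3,3)))
    k,l,st,_=cv2.connectedComponentsWithStats(m); i=1+np.argmax(st[1:,4]); m=l==i
    print(n,m.sum(),"z",np.median(h[m]))
    P=onplane(n,np.argwhere(m)[:,::-1],np.median(h[m]))
    print(cv2.minAreaRect(P[:,:2].astype(np.float32)))
    for z in (128,140,160,200): print(z,(roi&(h>z)&(h<z+20)).sum())
    v=slice(175,260); u=slice(235,365)
    cv2.imwrite(f"pics/{n}crop.png",cv2.resize(p[v,u,::-1],None,fx=6,fy=6,interpolation=2))
E
```

```text
scene 6629 z 119.54715208129187
((525.2550048828125, 9.390975952148438), (334.6390380859375, 214.3291015625), 89.10713958740234)
128 754
140 1108
160 150
200 0
side 5019 z 117.02444782092255
((526.3575439453125, 6.33428955078125), (331.49066162109375, 207.25830078125), 89.61437225341797)
128 540
140 801
160 74
200 0
```

View pics/scenecrop.png

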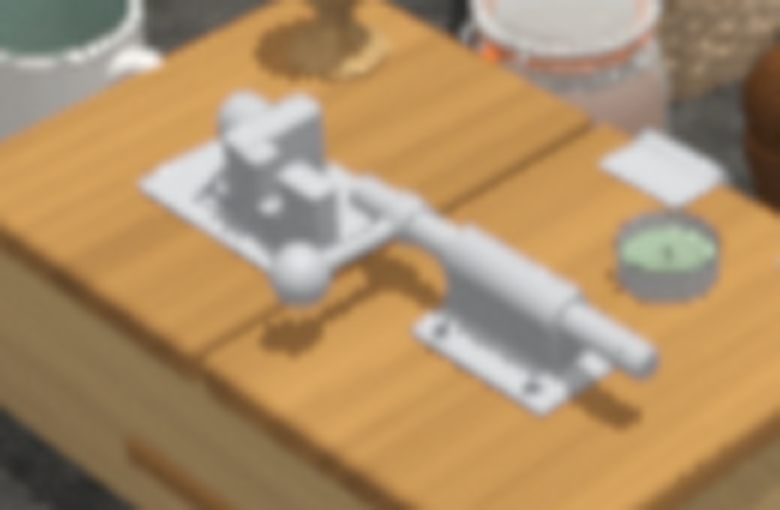

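The scene crop shows the steel knob at crop (300,272), which is about scene pixel (285,220), short of the keeper, with the handle nearly level. Box centre is about (526,8) with yaw about -0.7° and +y to the left. I'll lift, turn and move over the knob.

Careful with the scale: shifts go in shares of 50 mm and turns go in units of 0.05 rad. That gives: -33 mm is -0.66, -0.12 rad is -2.4.

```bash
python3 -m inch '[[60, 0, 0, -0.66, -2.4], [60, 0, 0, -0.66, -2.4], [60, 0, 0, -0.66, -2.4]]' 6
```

```text
refused: ROWS must be rows with the three-number parts in brackets of their own. Nothing was moved.
```

Nothing moved. I misread the format; it is rows with the three-number parts in brackets of their own. Resending.

```bash
python3 -m inch '[[60, [0, 0, -0.66], -2.4], [60, [0, 0, -0.66], -2.4], [60, [0, 0, -0.66], -2.4]]' 6
python3 -m inch '[[60, [-0.32, -0.8, 0], 0], [60, [-0.32, -0.8, 0], 0], [60, [-0.32, -0.8, 0], 0], [60, [-0.32, -0.8, 0], 0], [60, [-0.32, -0.8, 0], 0]]'
python3 -m inch '[[60, [-0.32, -0.8, 0], 0], [60, [-0.32, -0.8, 0], 0], [60, [-0.32, -0.8, 0], 0], [60, [-0.32, -0.8, 0], 0], [60, [-0.32, -0.8, 0], 0]]'
python3 -m inch '[[60, [-0.32, -0.8, 0], 0], [60, [-0.32, -0.8, 0], 0], [60, [-0.32, -0.8, 0], 0], [60, [-0.32, -0.8, 0], 0], [60, [0, 0, 0], 0]]'
python3 - <<'E'
from h import *
s=get_state();print(s['clock'],s['tcp_pos'],rot(s['eef_rot']).round(3))
E
```

```text
clock: 0.4
tcp_pos: [215.2, 586.4, 305.3]
eef_rot: [-0.0, -0.007, 1.0, -0.0]
ft_force: [-0.1, -0.3, 0.1]
width: 73.6
grasp_force: 0.0
clock: 0.9
tcp_pos: [297.3, 385.5, 304.2]
eef_rot: [-0.0, -0.004, 1.0, -0.0]
ft_force: [0.2, 0.6, 0.3]
width: 59.8
grasp_force: 0.0
clock: 1.4
tcp_pos: [378.8, 186.2, 304.4]
eef_rot: [-0.0, -0.004, 1.0, 0.0]
ft_force: [1.0, -0.1, -0.3]
width: 60.1
grasp_force: 0.0
clock: 1.9
tcp_pos: [444.9, 23.8, 304.5]
eef_rot: [0.0, -0.001, 1.0, -0.0]
ft_force: [-0.4, 1.6, -0.3]
width: 59.8
grasp_force: 0.0
1.9 [444.91659678  23.80327628 304.48965803] [[-1.    -0.002  0.   ]
 [-0.002  1.    -0.001]
 [-0.    -0.001 -1.   ]]
```

```bash
python3 - <<'E'
from h import *
s=get_state(); p,d=camera("wrist"); np.savez("w1.npz",p=p,d=d,tp=s['tcp_pos'],er=s['eef_rot']); cv2.imwrite("pics/w1.png",p[:,:,::-1])
E
python3 -m inch '[[60, [0, -0.6, 0], 0], [60, [0, -0.2, 0], 0], [60, [0, 0, 0], 0]]'
python3 - <<'E'
from h import *
s=get_state(); p,d=camera("wrist"); np.savez("w2.npz",p=p,d=d,tp=s['tcp_pos'],er=s['eef_rot']); cv2.imwrite("pics/w2.png",p[:,:,::-1])
E
```

```text
clock: 2.25
tcp_pos: [444.1, -11.6, 304.5]
eef_rot: [0.0, -0.004, 1.0, 0.0]
ft_force: [-0.9, 0.6, -0.7]
width: 60.0
grasp_force: 0.0
```

View pics/w1.png

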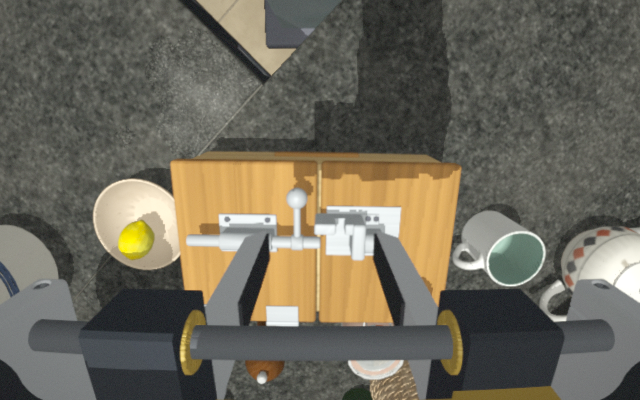

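View pics/w2.png

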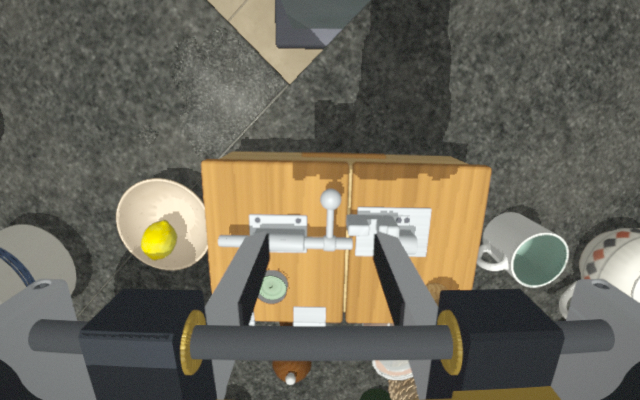

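Both wrist views show the knob from above, at (297,200) in w1 and (330,200) in w2. The stem runs to the rod at row ~243, and the strike starts just right of the stem. I'll triangulate the ball and get the box direction from the seams and edges.

Run:
```python
from h import *
C=[];Rr=[]
for n,(u,v) in (("w1",(297,199)),("w2",(330,199))):
    f=np.load(n+".npz"); p,d=f['p'],f['d']; s=dict(tcp_pos=f['tp'],eef_rot=f['er'])
    hsv=cv2.cvtColor(p,cv2.COLOR_RGB2HSV); m=((hsv[...,1]<60)&(hsv[...,2]>110)).astype(np.uint8)
    w=np.zeros_like(m); w[v-14:v+9,u-14:u+15]=1
    cs,_=cv2.findContours(m*w,0,1); c=max(cs,key=cv2.contourArea); (cu,cv),r=cv2.minEnclosingCircle(c)
    X=cloud("wrist",d,s); print(n,(cu,cv),r,"top",X[int(cv),int(cu)].round(1))
    cc,Rm,o=pose("wrist",s); ray=rays(cc,Rm,[(cu,cv)])[0]; C.append(o); Rr.append(ray/np.linalg.norm(ray))
    wood=(hsv[...,1]>90)&(X[...,2]>110)&(X[...,2]<127)&(d>0); wood[330:]=0
    wm=cv2.morphologyEx(wood.astype(np.uint8),cv2.MORPH_OPEN,np.ones((5,5)))
    k,l,st,_=cv2.connectedComponentsWithStats(wm); i=1+np.argmax(st[1:,4]); print("ztop",np.median(X[...,2][wm>0]))
    P=onplane("wrist",np.argwhere(wm)[:,::-1],120.,s); print("y range",np.percentile(P[:,1],[.2,99.8]),"x min",np.percentile(P[:,0],.2))
    # front edge fit
    fe=[]
    for y in range(-130,150,5):
        q=P[abs(P[:,1]-y)<2.5]
        if len(q): fe.append((y,q[:,0].min()))
    fe=np.array(fe); a=np.polyfit(fe[:,0],fe[:,1],1); print("front edge x =",a, "yaw",-np.degrees(a[0]))
    st=(hsv[...,1]<60)&(d>0)&(X[...,2]>140)&(X[...,2]<185)&(X[...,0]>440)&(X[...,0]<540)&(abs(X[...,1])<150)
    Q=X[st]; print("steel y",np.percentile(Q[:,1],[1,99]))
    b=Q[(Q[:,1]<-60)]; print("rod/barrel pts",len(b),np.polyfit(b[:,1],b[:,0],1),b[:,2].max())
    t=Q[(Q[:,1]>-5)]; print("strike y from",np.percentile(t[:,1],[1,99]),"ztop",np.percentile(t[:,2],99))
A=sum(np.eye(3)-np.outer(r,r) for r in Rr); b=sum((np.eye(3)-np.outer(r,r))@o for r,o in zip(Rr,C)); print("ball",np.linalg.solve(A,b))
```

```text
w1 (296.5, 198.0) 10.547611236572266 top [457.7  -0.6 159. ]
ztop 120.05893514890204
y range [-143.48157776  177.84552472] x min 425.62897856382125
front edge x = [1.52891909e-02 4.26936569e+02] yaw -0.8760061133068465
steel y [-117.73063519   77.40253906]
rod/barrel pts 757 [-3.23014436e-02  5.03891502e+02] 157.51652852352208
strike y from [-4.3705801 78.3066772] ztop 163.03795014310083
w2 (330.29998779296875, 198.89999389648438) 10.512004852294922 top [457.3  -1.7 157.2]
ztop 120.0897969372657
y range [-143.79113643  177.84800708] x min 426.1757486756291
front edge x = [1.41813864e-02 4.27115523e+02] yaw -0.8125335906067801
steel y [-118.21393877   90.18489732]
rod/barrel pts 405 [-3.05848657e-02  5.03616884e+02] 157.8932496570431
strike y from [-4.60236983 90.86349029] ztop 162.47610073208727
ball [461.22962727  -1.0455557  146.71722768]
```

```bash
python3 -m inch '[[40, [-0.3, 0.21, 0.8], 0], [40, [0, 0, 0.8], 0], [40, [0, 0, 0.8], 0], [40, [0, 0, 0.5], 0], [40, [0, 0, 0], 0]]'
python3 -c "
from h import *
s=get_state();print(s['tcp_pos'].round(2),rot(s['eef_rot']).round(4))"
```

```text
clock: 2.8
tcp_pos: [457.3, 0.5, 156.9]
eef_rot: [-0.003, -0.005, 1.0, -0.001]
ft_force: [0.6, 1.2, 0.6]
width: 40.0
grasp_force: 0.0
[4.5734e+02 4.5000e-01 1.5687e+02] [[-0.9999 -0.0098 -0.0051]
 [-0.0098  1.     -0.0011]
 [ 0.0051 -0.001  -1.    ]]
```

In the tool's units: -1 mm is -0.02, 15 mm is 0.3.

```bash
python3 -m inch '[[40, [-0.02, -0.03, 0.3], 0], [40, [0, 0, 0.22], 0], [40, [0, 0, 0], 0], [40, [0, 0, 0], 0]]'
python3 -c "
from h import *
s=get_state();print(s['tcp_pos'].round(2),rot(s['eef_rot']).round(4))
p,d=camera('wrist');cv2.imwrite('pics/w3.png',cv2.resize(p[120:400,200:440,::-1],None,fx=2,fy=2))"
```

```text
clock: 3.2
tcp_pos: [460.5, -1.9, 134.2]
eef_rot: [0.0, -0.004, 1.0, 0.0]
ft_force: [-0.4, 0.4, -0.1]
width: 40.3
grasp_force: 0.0
[460.48  -1.95 134.2 ] [[-1.0e+00 -8.5e-03  5.0e-04]
 [-8.5e-03  1.0e+00  1.0e-04]
 [-5.0e-04  1.0e-04 -1.0e+00]]
```

View pics/w3.png

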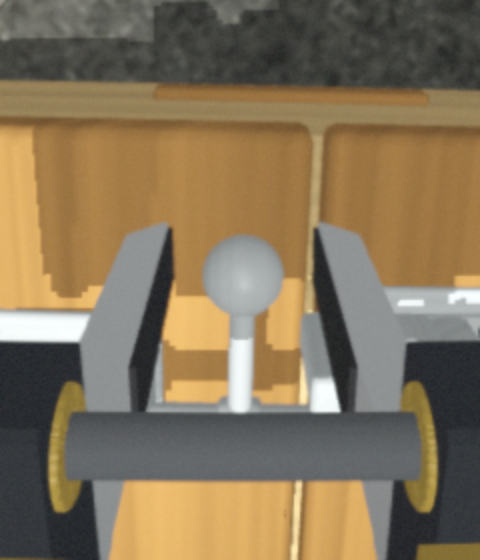

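The ball is centred between the fingers (crop (243,275), fingers at 170 and 317). I'll go down 5 mm and close lightly.

In the tool's units: 5 mm is 0.1.

```bash
python3 -m inch '[[15, [0, 0, 0.1], 0], [15, [0, 0, 0], 0], [15, [0, 0, 0], 0], [15, [0, 0, 0], 0], [15, [0, 0, 0], 0]]' 7
```

```text
clock: 3.75
tcp_pos: [460.1, -2.2, 128.5]
eef_rot: [-0.0, -0.004, 1.0, 0.0]
ft_force: [-0.9, 0.2, -0.4]
width: 21.3
grasp_force: 7.0
```

In the tool's units: -5 mm is -0.1, -1.2 mm is -0.024.

```bash
python3 -m inch '[[15, [-0.004, 0, -0.1], 0], [15, [-0.016, 0, -0.1], 0], [15, [-0.024, 0, -0.096], 0], [15, [-0.034, 0, -0.096], 0], [15, [0, 0, 0], 0]]'
python3 -m inch '[[15, [-0.044, 0, -0.088], 0], [15, [-0.052, 0, -0.086], 0], [15, [-0.062, 0, -0.08], 0], [15, [-0.068, 0, -0.074], 0], [15, [0, 0, 0], 0]]'
python3 -m inch '[[15, [-0.076, 0, -0.064], 0], [15, [-0.08, 0, -0.06], 0], [15, [-0.086, 0, -0.048], 0], [15, [-0.092, 0, -0.042], 0], [15, [0, 0, 0], 0]]'
```

```text
clock: 4.25
tcp_pos: [464.4, -2.3, 148.8]
eef_rot: [0.0, -0.004, 1.0, 0.0]
ft_force: [-0.5, 0.6, 0.7]
width: 21.2
grasp_force: 7.0
clock: 4.75
tcp_pos: [476.0, -2.4, 165.0]
eef_rot: [0.0, -0.004, 1.0, -0.0]
ft_force: [-1.6, -2.0, 2.3]
width: 21.0
grasp_force: 7.0
clock: 5.25
tcp_pos: [492.9, -2.1, 175.5]
eef_rot: [0.0, -0.004, 1.0, -0.0]
ft_force: [-0.2, -1.4, 2.6]
width: 21.2
grasp_force: 7.0
```

```bash
python3 -m inch '[[15, [-0.002, 0.1, 0], 0], [15, [-0.002, 0.1, 0], 0], [15, [-0.002, 0.1, 0], 0], [15, [-0.002, 0.1, 0], 0], [15, [0, 0, 0], 0]]'
python3 -m inch '[[15, [-0.002, 0.08, 0], 0], [15, [-0.002, 0.08, 0], 0], [15, [-0.002, 0.08, 0], 0], [15, [-0.002, 0.08, 0], 0], [15, [0, 0, 0], 0]]'
python3 -c "
from h import *
s=get_state();print(s['tcp_pos'].round(2),s['ft_force'].round(2))
p,d=camera('wrist');cv2.imwrite('pics/w4.png',cv2.resize(p[120:400,200:440,::-1],None,fx=2,fy=2))"
```

```text
clock: 5.75
tcp_pos: [492.3, 19.1, 175.2]
eef_rot: [0.0, -0.005, 1.0, 0.0]
ft_force: [-0.4, 2.0, 1.0]
width: 21.3
grasp_force: 7.0
clock: 6.25
tcp_pos: [492.6, 34.7, 175.1]
eef_rot: [-0.0, -0.004, 1.0, 0.0]
ft_force: [-0.6, 2.1, 2.1]
width: 21.2
grasp_force: 7.0
[492.55  34.73 175.15] [-0.59  2.06  2.11]
```

View pics/w4.png

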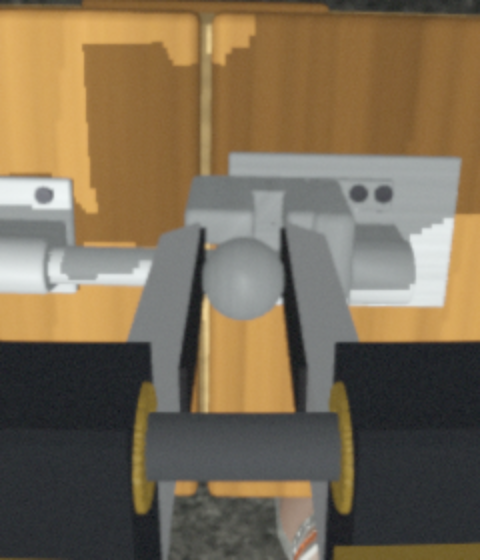

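The ball is still held, upright over the keeper at crop (243,278), and the notch shows just to its right at about (268,205). I'll slide gently from here.

In the tool's units: 1.5 mm is 0.03, -0.1 mm is -0.002.

```bash
python3 -m inch '[[15, [0, 0.03, 0], 0], [15, [-0.002, 0.03, 0], 0], [15, [0, 0.03, 0], 0], [15, [0, 0, 0], 0]]' | sed -n '2p;4,6p'
```

```text
tcp_pos: [492.6, 38.6, 175.2]
ft_force: [-1.8, -0.7, 1.0]
width: 21.3
grasp_force: 7.0
```

In the tool's units: 1 mm is 0.02, -0.1 mm is -0.002.

```bash
python3 -m inch '[[15, [0, 0.02, 0], 0], [15, [-0.002, 0.02, 0], 0], [15, [0, 0.02, 0], 0], [15, [0, 0, 0], 0]]' | sed -n '2p;4,6p'
```

```text
tcp_pos: [492.7, 41.6, 175.2]
ft_force: [-1.7, -1.2, 1.1]
width: 21.1
grasp_force: 7.0
```

```bash
python3 -m inch '[[15, [0, 0.02, 0], 0], [15, [-0.002, 0.02, 0], 0], [15, [0, 0.02, 0], 0], [15, [0, 0, 0], 0]]' | sed -n '2p;4,6p'
```

```text
tcp_pos: [492.8, 44.7, 175.2]
ft_force: [-2.3, -0.8, 1.5]
width: 21.4
grasp_force: 7.0
```

```bash
python3 -m inch '[[15, [0, 0.014, 0], 0], [15, [0, 0.014, 0], 0], [15, [0, 0, 0], 0]]' | sed -n '2p;4,6p'
```

```text
tcp_pos: [492.9, 46.0, 175.2]
ft_force: [-1.7, -1.7, 1.5]
width: 21.1
grasp_force: 7.0
```

```bash
python3 -m inch '[[15, [0, 0.014, 0], 0], [15, [-0.002, 0.014, 0], 0], [15, [0, 0, 0], 0]]' | sed -n '2p;4,6p'
```

```text
tcp_pos: [492.9, 47.4, 175.2]
ft_force: [-2.3, -2.0, 2.0]
width: 21.5
grasp_force: 7.0
```

```bash
python3 -m inch '[[15, [0, 0.014, 0], 0], [15, [0, 0.014, 0], 0], [15, [0, 0, 0], 0]]' | sed -n '2p;4,6p'
```

```text
tcp_pos: [492.9, 48.8, 175.2]
ft_force: [-2.3, -1.0, 1.2]
width: 21.1
grasp_force: 7.0
```

In the tool's units: 0.8 mm is 0.016, -0.1 mm is -0.002.

```bash
python3 -m inch '[[15, [0, 0.016, 0], 0], [15, [-0.002, 0.016, 0], 0], [15, [0, 0, 0], 0]]' | sed -n '2p;4,6p'
```

```text
tcp_pos: [493.0, 50.4, 175.2]
ft_force: [-1.8, -1.1, 2.8]
width: 21.5
grasp_force: 7.0
```

In the tool's units: 0.8 mm is 0.016.

```bash
python3 -m inch '[[15, [0, 0.016, 0], 0], [15, [0, 0.016, 0], 0], [15, [0, 0, 0], 0]]' | sed -n '2p;4,6p'
```

```text
tcp_pos: [493.0, 52.0, 175.2]
ft_force: [-1.6, -0.4, 1.3]
width: 21.5
grasp_force: 7.0
```

In the tool's units: 0.8 mm is 0.016.

```bash
python3 -m inch '[[15, [0, 0.016, 0], 0], [15, [0, 0.016, 0], 0], [15, [0, 0, 0], 0]]' | sed -n '2p;4,6p'
```

```text
tcp_pos: [493.0, 52.9, 175.2]
ft_force: [-1.6, -5.6, 1.9]
width: 21.1
grasp_force: 7.0
```

```bash
python3 -m inch '[[15, [0, 0.008, 0], 0], [15, [0, 0, 0], 0]]' | sed -n '2p;4,6p'
```

```text
tcp_pos: [492.9, 53.0, 175.1]
ft_force: [-1.0, -7.2, 3.3]
width: 21.7
grasp_force: 7.0
```

The stop is felt at TCP y ≈ 52.9, so the notch is at y ≈ 43.9. I'll back off slightly past it, then come forward again so any play is taken up the same way as at the stop.

In the tool's units: -3.7 mm is -0.074, 1 mm is 0.02.

```bash
python3 -m inch '[[15, [0, -0.074, 0], 0], [15, [0.002, -0.074, 0], 0], [15, [0.002, -0.074, 0], 0], [15, [0, 0.02, 0], 0], [15, [0, 0, 0], 0]]'
python3 -c "
from h import *
s=get_state();print(s['tcp_pos'].round(2),s['ft_force'].round(2))"
```

```text
clock: 10.0
tcp_pos: [492.9, 43.5, 175.2]
eef_rot: [0.0, -0.004, 1.0, -0.0]
ft_force: [-1.0, -1.5, 2.5]
width: 20.9
grasp_force: 7.0
[492.85  43.51 175.17] [-0.97 -1.49  2.51]
```

In the tool's units: 2.1 mm is 0.042, 1.2 mm is 0.024.

```bash
python3 -m inch '[[15, [0, 0.008, 0], 0], [15, [0.046, 0.001, 0.02], 0], [15, [0.046, 0.001, 0.022], 0], [15, [0.044, 0.001, 0.024], 0], [15, [0.042, 0.001, 0.024], 0]]' | sed -n '2p;4,6p'; python3 -c "
from h import *
s=get_state();print(s['tcp_pos'].round(2),s['ft_force'].round(2))"
```

```text
tcp_pos: [483.8, 44.3, 170.5]
ft_force: [2.2, -1.2, -1.2]
width: 21.2
grasp_force: 7.0
[483.81  44.29 170.53] [ 2.22 -1.25 -1.15]
```

```bash
python3 -m inch '[[15, [0.042, 0.001, 0.026], 0], [15, [0.04, 0.001, 0.03], 0], [15, [0, 0, 0], 0]]' | sed -n '2p;4,6p'
```

```text
tcp_pos: [479.5, 44.4, 167.7]
ft_force: [0.8, -1.2, -2.6]
width: 21.5
grasp_force: 7.0
```

```bash
python3 -m inch '[[15, [0.038, 0.0008, 0.032], 0], [15, [0, 0, 0], 0]]' | sed -n '2p;4,6p'
```

```text
tcp_pos: [477.6, 44.4, 166.1]
ft_force: [1.7, -1.9, -1.8]
width: 21.4
grasp_force: 7.0
```

In the tool's units: 0.04 mm is 0.0008, 1.9 mm is 0.038.

```bash
python3 -m inch '[[15, [0.038, 0.0008, 0.034], 0], [15, [0, 0, 0], 0]]' | sed -n '2p;4,6p'
```

```text
tcp_pos: [475.8, 44.4, 164.4]
ft_force: [0.7, -1.5, -2.3]
width: 21.3
grasp_force: 7.0
```

In the tool's units: 1.8 mm is 0.036, 1.7 mm is 0.034.

```bash
python3 -m inch '[[15, [0.034, 0.0008, 0.036], 0], [15, [0, 0, 0], 0]]' | sed -n '2p;4,6p'
```

```text
tcp_pos: [474.0, 44.4, 162.6]
ft_force: [0.9, -1.6, -2.0]
width: 21.6
grasp_force: 7.0
```

The handle has gone below the fence top (θ ≈ 0.75) without resistance, so it is in the notch. Continuing down.

In the tool's units: 2 mm is 0.04, 1.9 mm is 0.038.

```bash
python3 -m inch '[[15, [0.034, 0.0008, 0.038], 0], [15, [0.032, 0.0008, 0.04], 0], [15, [0.03, 0.0008, 0.04], 0], [15, [0, 0, 0], 0]]' | sed -n '2p;4,6p'
```

```text
tcp_pos: [469.2, 44.5, 156.6]
ft_force: [1.9, -1.9, -2.1]
width: 21.0
grasp_force: 7.0
```

```bash
python3 -m inch '[[15, [0.026, 0.0006, 0.044], 0], [15, [0.026, 0.0006, 0.044], 0], [15, [0.022, 0.0006, 0.044], 0], [15, [0.02, 0.0006, 0.044], 0], [15, [0, 0, 0], 0]]' | sed -n '2p;4,6p'
```

```text
tcp_pos: [464.6, 44.6, 147.8]
ft_force: [0.5, -1.5, -1.7]
width: 20.9
grasp_force: 7.0
```

In the tool's units: 2.4 mm is 0.048, 0.9 mm is 0.018.

```bash
python3 -m inch '[[15, [0.018, 0.0006, 0.048], 0], [15, [0.016, 0.0006, 0.048], 0], [15, [0.014, 0.0006, 0.048], 0], [15, [0.01, 0.0006, 0.048], 0], [15, [0, 0, 0], 0]]' | sed -n '2p;4,6p'
```

```text
tcp_pos: [461.8, 44.7, 138.2]
ft_force: [0.3, -1.5, -0.7]
width: 21.3
grasp_force: 7.0
```

```bash
python3 -m inch '[[15, [0.008, 0.0004, 0.048], 0], [15, [0.006, 0.0004, 0.048], 0], [15, [0.004, 0.0004, 0.04], 0], [15, [0.002, 0.0004, 0.03], 0], [15, [0, 0, 0], 0]]' | sed -n '2p;4,6p'
```

```text
tcp_pos: [460.9, 44.7, 130.0]
ft_force: [0.9, -1.9, -0.9]
width: 21.4
grasp_force: 7.0
```

In the tool's units: 0.7 mm is 0.014.

```bash
python3 -m inch '[[15, [0, 0, 0.014], 0], [15, [0, 0, 0], 0]]' | sed -n '2p;4,6p'
```

```text
tcp_pos: [460.9, 44.7, 129.4]
ft_force: [0.3, -1.9, -0.3]
width: 21.3
grasp_force: 7.0
```

In the tool's units: 0.7 mm is 0.014, 0.4 mm is 0.008.

```bash
python3 -m inch '[[15, [0, 0, 0.014], 0], [15, [0, 0, 0.008], 0], [15, [0, 0, 0], 0]]' | sed -n '2p;4,6p'
```

```text
tcp_pos: [460.9, 44.7, 128.3]
ft_force: [0.5, -1.1, -0.2]
width: 21.4
grasp_force: 7.0
```

In the tool's units: 0.6 mm is 0.012.

```bash
python3 -m inch '[[15, [0, 0, 0.012], 0], [15, [0, 0, 0], 0]]' | sed -n '2p;4,6p'
```

```text
tcp_pos: [460.9, 44.8, 127.7]
ft_force: [-0.4, -1.8, 0.8]
width: 21.1
grasp_force: 7.0
```

In the tool's units: 0.6 mm is 0.012.

```bash
python3 -m inch '[[15, [0, 0, 0.012], 0], [15, [0, 0, 0], 0]]' | sed -n '2p;4,6p'
```

```text
tcp_pos: [461.0, 44.8, 127.3]
ft_force: [-1.7, -2.2, 6.2]
width: 21.6
grasp_force: 7.0
```

The handle's end stop is felt (fz rises to 6 N), so it is fully down. Ease off, release, and rise.

```bash
python3 -m inch '[[15, [0, 0, -0.01], 0], [40, [0, 0, 0], 0], [40, [0, 0, 0], 0], [40, [0, 0, 0], 0], [40, [0, 0, 0], 0]]' | sed -n '2p;4,6p'
python3 -m inch '[[40, [0, 0, -0.2], 0], [40, [0, 0, -0.6], 0], [40, [0, 0, -0.8], 0], [40, [0, 0, -0.8], 0], [40, [0, 0, -0.8], 0]]'
python3 -m inch '[[40, [0, 0, 0], 0], [40, [0, 0, 0], 0]]'|head -2
python3 - <<'E'
from h import *
s=get_state(); p,d=camera("wrist"); X=cloud("wrist",d,s)
cv2.imwrite('pics/w5.png',cv2.resize(p[120:400,200:440,::-1],None,fx=2,fy=2))
m=(abs(X[...,0]-459)<12)&(abs(X[...,1]-45)<14)&(X[...,2]>135)&(d>0); Q=X[m]; print(len(Q),Q.mean(0),Q[:,2].max())
E
```

```text
tcp_pos: [460.9, 44.8, 127.7]
ft_force: [-0.6, -0.6, -0.4]
width: 39.5
grasp_force: 0.0
clock: 15.2
tcp_pos: [460.6, 44.4, 290.1]
eef_rot: [0.0, -0.004, 1.0, 0.0]
ft_force: [-0.5, 0.4, 0.5]
width: 39.8
grasp_force: 0.0
clock: 15.4
tcp_pos: [461.1, 44.8, 288.7]
370 [459.96694604  45.53835153 153.47084168] 158.57784422607153
```

View pics/w5.png

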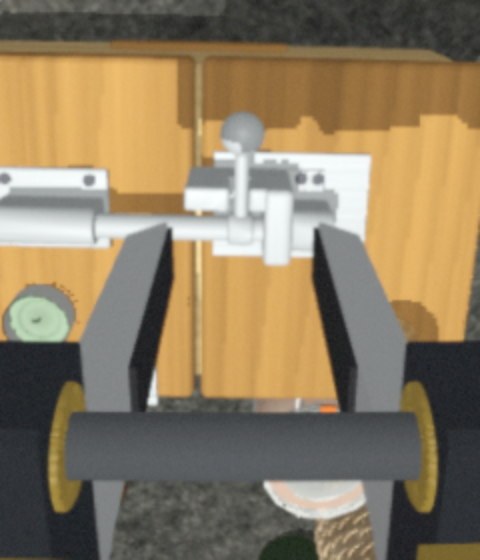

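The stem lies in the notch at crop (240,185), between fence and land. The knob is level at (243,132), its top at z ≈ 158, the same as at the start. The gripper is clear.

```bash
python3 -c "
from bench import hand_in
print(hand_in())"
```

```text
the job is handed in; nothing more can be done
None
```

The pantry box is bolted: the handle is fully down in the notch, found 9 mm back from the felt stop, the gripper has let go and is clear, and the job was handed in at about 15.5 s (no verdict was returned).

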